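# Find the tired spring jack and set the tube on sound ones

### The job

Two of the three spring support jacks in the sloping rack are sound; the third has lost its spring to welding heat and looks no different, so push their caps to feel which gives way to a light push, and put that one in the round pan. Stand the two firm ones upright in the channel iron, one towards each end, then lay the square tube lengthwise along the channel on their caps, so that it rests level at their full height. Leave the other tools on the table where they are.

Things in the scene. Friction and masses are not known exactly. Their poses are not given: they have to be found in the camera images.
- jack_a: One of three spring support jacks that look exactly alike, each in one rack socket at the start (which in which varies). Round steel barrel 38 mm in diameter, straight to 72 mm up, then a 15 mm rod with a flat cap 28 mm across; 112 mm high, about 0.46 kg. Origin: centre of its underside; z along its axis to the cap. In the rack its lowest 34 mm are in the socket.
- jack_b: One of three spring support jacks that look exactly alike, each in one rack socket at the start (which in which varies). Round steel barrel 38 mm in diameter, straight to 72 mm up, then a 15 mm rod with a flat cap 28 mm across; 112 mm high, about 0.46 kg. Origin: centre of its underside; z along its axis to the cap. In the rack its lowest 34 mm are in the socket.
- jack_c: One of three spring support jacks that look exactly alike, each in one rack socket at the start (which in which varies). Round steel barrel 38 mm in diameter, straight to 72 mm up, then a 15 mm rod with a flat cap 28 mm across; 112 mm high, about 0.46 kg. Origin: centre of its underside; z along its axis to the cap. In the rack its lowest 34 mm are in the socket.
- jack_a_cap (a point): Centre of the top of that jack's cap; moves with the cap, which can be pushed 14 mm down the axis against a spring and comes back when let go. A sound jack's cap moves only above about 8 N and takes about 14 N at 8 mm; the tired one's gives from 1.5 N and takes under 4 N all the way down, so that the tube's end would sink it.
- jack_b_cap (a point): Centre of the top of that jack's cap; moves with the cap, which can be pushed 14 mm down the axis against a spring and comes back when let go. A sound jack's cap moves only above about 8 N and takes about 14 N at 8 mm; the tired one's gives from 1.5 N and takes under 4 N all the way down, so that the tube's end would sink it.
- jack_c_cap (a point): Centre of the top of that jack's cap; moves with the cap, which can be pushed 14 mm down the axis against a spring and comes back when let go. A sound jack's cap moves only above about 8 N and takes about 14 N at 8 mm; the tired one's gives from 1.5 N and takes under 4 N all the way down, so that the tube's end would sink it.
- rack: Fixed steel rack: a plate 292 mm long (its y), 100 mm deep, sloping 31.5 degrees, low edge to the left as the robot sees it, with three pipe sockets (34 mm long, 48 mm outside, 41 mm inside) square on it, 95 mm apart along its y; the jacks lean some 31 to 38 degrees to its front (-x). Origin on the table under the plate's middle.
- channel: Fixed length of dark channel iron, open side up, 250 mm long (its x), 70 mm wide; floor 5 mm above the table, side flanges 5 mm thick and 28 mm high (60 mm between them), ends open. A bolt head 22 mm across, 30 mm washer, stands 11 mm above the floor at its middle. Origin on the table under its centre. It stands on one side of the rack, the pan on the other; the sides vary.
- pan: Fixed open round steel pan, 184 mm across the rim, 156 mm across the floor, 37 mm high, floor 3 mm above the table. Origin on the table under its centre.
- square_tube: Loose length of square steel tube, 260 mm long (its x), 35 x 35 mm, about 0.8 kg, lying on the table at the low side of the rack at the start. Origin at the centre of its underside.
- tube_end_1 (a point): Middle of the underside of the tube at its +x end.
- tube_end_2 (a point): Middle of the underside of the tube at its -x end.
- soapstone: Bystander, loose: slim soapstone marker lying flat, 11 x 135 x 11 mm; origin at the centre of its underside.
- spanner: Bystander, loose: combination spanner lying flat, 32 x 217 x 9 mm; origin at the centre of its underside.
- pliers: Bystander, loose: welding pliers with red grips lying flat, 63 x 186 x 18 mm; origin at the centre of its underside.
- welding_magnet: Bystander, loose: triangular red and grey welding magnet lying flat, 74 x 74 x 19 mm; origin at the centre of its underside.
- gauge_block: Bystander, loose: bright steel block with holes, 50 x 76 x 25 mm; origin at the centre of its underside.
- tape_measure: Bystander, loose: yellow tape measure, 36 x 82 x 66 mm; origin at the centre of its underside.
- chisel: Bystander, loose: dark cold chisel lying flat, 14 x 150 x 14 mm; origin at the centre of its underside.
- screwdriver_red: Bystander, loose: screwdriver with a red handle lying flat, 26 x 189 x 26 mm; origin at the centre of its underside.

How it is judged:
At the end, for the whole second after the job is handed in: One jack is in the pan (underside's centre within 90 mm of the pan's centre, cap within 105 mm); the other two stand upright in the channel, over 40 mm either side of its middle; the tube rests on both along the channel (within 11 degrees), undersides of its ends 113 to 122 mm up; all at rest (((x of jack_a in the frame of channel above 0.04 m and y of jack_a in the frame of channel between -0.03 and 0.03 m and z of each of jack_a, jack_b in the frame of channel below 0.012 m and angle between each of jack_a, jack_b's own z axis and vertical below 0.12 rad and contact force between each of jack_a, jack_b and square_tube above 0.5 N and x of jack_b in the frame of channel below -0.04 m and y of jack_b in the frame of channel between -0.03 and 0.03 m and horizontal distance between jack_c and pan below 0.09 m and z of jack_c in the frame of pan below 0.05 m and horizontal distance between jack_c_cap and pan below 0.105 m) or (x of jack_a in the frame of channel above 0.04 m and y of jack_a in the frame of channel between -0.03 and 0.03 m and z of each of jack_a, jack_c in the frame of channel below 0.012 m and angle between each of jack_a, jack_c's own z axis and vertical below 0.12 rad and contact force between each of jack_a, jack_c and square_tube above 0.5 N and x of jack_c in the frame of channel below -0.04 m and y of jack_c in the frame of channel between -0.03 and 0.03 m and horizontal distance between jack_b and pan below 0.09 m and z of jack_b in the frame of pan below 0.05 m and horizontal distance between jack_b_cap and pan below 0.105 m) or (x of jack_b in the frame of channel above 0.04 m and y of jack_b in the frame of channel between -0.03 and 0.03 m and z of each of jack_b, jack_a in the frame of channel below 0.012 m and angle between each of jack_b, jack_a's own z axis and vertical below 0.12 rad and contact force between each of jack_b, jack_a and square_tube above 0.5 N and x of jack_a in the frame of channel below -0.04 m and y of jack_a in the frame of channel between -0.03 and 0.03 m and horizontal distance between jack_c and pan below 0.09 m and z of jack_c in the frame of pan below 0.05 m and horizontal distance between jack_c_cap and pan below 0.105 m) or (x of jack_b in the frame of channel above 0.04 m and y of jack_b in the frame of channel between -0.03 and 0.03 m and z of each of jack_b, jack_c in the frame of channel below 0.012 m and angle between each of jack_b, jack_c's own z axis and vertical below 0.12 rad and contact force between each of jack_b, jack_c and square_tube above 0.5 N and x of jack_c in the frame of channel below -0.04 m and y of jack_c in the frame of channel between -0.03 and 0.03 m and horizontal distance between jack_a and pan below 0.09 m and z of jack_a in the frame of pan below 0.05 m and horizontal distance between jack_a_cap and pan below 0.105 m) or (x of jack_c in the frame of channel above 0.04 m and y of jack_c in the frame of channel between -0.03 and 0.03 m and z of each of jack_c, jack_a in the frame of channel below 0.012 m and angle between each of jack_c, jack_a's own z axis and vertical below 0.12 rad and contact force between each of jack_c, jack_a and square_tube above 0.5 N and x of jack_a in the frame of channel below -0.04 m and y of jack_a in the frame of channel between -0.03 and 0.03 m and horizontal distance between jack_b and pan below 0.09 m and z of jack_b in the frame of pan below 0.05 m and horizontal distance between jack_b_cap and pan below 0.105 m) or (x of jack_c in the frame of channel above 0.04 m and y of jack_c in the frame of channel between -0.03 and 0.03 m and z of each of jack_c, jack_b in the frame of channel below 0.012 m and angle between each of jack_c, jack_b's own z axis and vertical below 0.12 rad and contact force between each of jack_c, jack_b and square_tube above 0.5 N and x of jack_b in the frame of channel below -0.04 m and y of jack_b in the frame of channel between -0.03 and 0.03 m and horizontal distance between jack_a and pan below 0.09 m and z of jack_a in the frame of pan below 0.05 m and horizontal distance between jack_a_cap and pan below 0.105 m)) and height (world z) of tube_end_1 between 0.113 and 0.122 m and height (world z) of tube_end_2 between 0.113 and 0.122 m and angle between the x axis of square_tube and the x axis of channel, either way round below 0.2 rad and linear speed of each of square_tube, jack_a, jack_b, jack_c below 0.02 m/s); the robot touches nothing.
It fails at once if one of the other tools is shifted by more than 30 mm (distance of any of soapstone, spanner, pliers, welding_magnet, gauge_block, tape_measure, chisel, screwdriver_red from where it was at the start of the episode above 0.03 m).
It also fails if it takes over 72 s, if anything falls off the work surface, if the arm or the gripper's body presses on something with over 40 N, if the wrist force passes 120 N, or if a joint passes its speed limit or range.

### The arm

A 6-joint arm with a two-finger parallel gripper is mounted at the origin on a cart in front of the work surface, level with it; the furniture and walls round the work are solid. World frame = base frame: x ahead of the robot, y to its left, z up, the work surface at z = 0. Lengths are in m, angles in rad, forces in N, time in s.
With the tool pointing down it reaches from about 0.35 to 0.975 m from the base axis. Payload 4.9 kg.
Tool frame: the origin (TCP) lies midway between the tips of the shut fingers; the grasp point (between the pads) lies 19 mm behind it; z points along the fingers, y is the line along which they close (so a half turn about z gives the same grasp; the last joint's range is limited). The gripper opens to 85 mm and grips with 20 to 120 N. Pads are 22 mm wide; open, the fingers measure 114 mm over their backs; the gripper's body (76 mm by 85 mm) begins 54 mm behind the grasp point. The pads swing forward as they close: fully open they stand 13 mm farther back than shut.
Start: joints at [-1.447, 0.053, 1.613, -0, 1.476, -0.119], TCP at [0.15, -0.607, 0.231] pointing down, gripper open.
Joint ranges: [-3.01, 3.01], [-1.01, 2.22], [0.06, 2.58], [-1.02, 4.17], [0.09, 2.62], [-3.14, 3.14]. Speed limits (rad/s): [2.57, 2.57, 3.14, 3.14, 3.14, 3.14].

### API

Orientations are given as a unit quaternion [x, y, z, w].
In Python, from bench import bot gives the robot as it stands. Calls block until the motion is done:
- bot.move_pose(position, orientation): joint-space move of the TCP to a pose.
- bot.movel(position, attitude=None, max_speed=0.15): straight line of the TCP; attitude=None keeps the orientation; max_speed is the mean speed in m/s.
- bot.movej(angles): joint-space move.
- bot.command_gripper(opening): finger opening in m; the grip force is fixed at half the most; returns when the fingers have stopped.
- bot.dwell(seconds).
- bot.inverse_kinematics(position, orientation): joint angles nearest the present ones, or None.
- bot.sense(): the state.
- bot.get_image(name): name is "side" or "top"; returns (picture, depth): 420x560x3 uint8, red, green, blue; 420x560 float32, m along the optical axis (not along the pixel's ray), 0 where there is no reading.
- bot.get_calibration(name): a dict with "vertical_fov" (degrees; the focal length in pixels is half the picture's height over the tangent of half this angle, whatever the lens; pixels are square), "cx", "cy" (the principal point, pixels), "k1" (the pictures are not rectified: a ray, as slopes to the right and down, at radius r is drawn at 1 + k1 r^2 times it, then the intrinsics apply), "R" (3x3) and "t" (3): a world point X has camera coordinates R X + t. Camera axes: x right, y down, z forward; pixel columns grow to the right and rows downward; lengths in m; the calibration is good to about 2 mm. A picture is of the moment at which its call begins. get_calibration takes no time and is no camera call.
A pose or a line that the arm cannot do raises bot.PlanningError and nothing moves.
- bot.finish_job(): hands the job in; it is judged then, once.
The state is a dict: "clock": time; "q": joint angles; "joint_velocities": joint speeds; "joint_efforts": joint torques, N m; "tool_pos": TCP position; "orientation": TCP orientation; "force": force on the tool from outside, world axes, zero at the start; "wrist_torque": the same for the moment, N m; "grip_width": finger opening in m; "grasp_force": force on a finger pad.
Only numpy, scipy, OpenCV 4.12 (cv2) and the standard library are available. Lean on these libraries where they do the work, as an engineer would, in place of code of your own. Each camera call takes 0.05 s, during which the arm holds its last target. There are 200 camera calls.

## Working session

There is one attempt and no reset: what is moved stays moved. The work goes in short steps, each a Python script; the robot and the scene stay as the last script left them, time stands still between calls to the robot, and variables do not carry over. Pictures are saved under pics/ and viewed, at most 10 in all, crops included, and the job is handed in when it is done.

```bash
mkdir -p pics; ls
cat > h.py <<'E'
import numpy as np, cv2
from bench import bot
from scipy.spatial.transform import Rotation as Rn
def cloud(name):
    im,d=bot.get_image(name); c=bot.get_calibration(name)
    f=210/np.tan(np.radians(c["vertical_fov"])/2)
    K=np.array([[f,0,c["cx"]],[0,f,c["cy"]],[0,0,1]])
    u,v=np.meshgrid(np.arange(560),np.arange(420))
    p=np.stack([u,v],-1).reshape(-1,1,2).astype(float)
    # drawn = (1+k1 r^2)*ray
    s=cv2.undistortPoints(p,K,np.array([c["k1"],0,0,0.]),None,None,None) if False else cv2.undistortPoints(p,K,np.array([c["k1"],0,0,0.]))
    s=s.reshape(420,560,2)
    X=np.dstack([s*d[...,None],d])
    W=(X-np.array(c["t"]))@np.array(c["R"])
    W[d==0]=np.nan
    return im,W
E
python3 - <<'E'
from h import *
for n in("top","side"):
    im,W=cloud(n); cv2.imwrite(f"pics/{n}0.png",im[...,::-1]); np.save(f"/tmp/{n}.npy",W); print(n,bot.get_calibration(n))
    for v in range(30,420,60): print([tuple(np.round(W[v,u],2)) for u in range(40,560,80)])
print(bot.sense())
E
```

```text
pics
top {'vertical_fov': 42.331140891386, 'cx': 280.977696986918, 'cy': 200.54046116619764, 'k1': 0.011248625780467068, 'R': array([[-2.49517599e-02, -9.99688420e-01,  6.87985124e-04],
       [-9.89338643e-01,  2.45946491e-02, -1.43541468e-01],
       [ 1.43479823e-01, -4.26226252e-03, -9.89644064e-01]]), 't': array([-0.11924169,  0.57576293,  1.59448217])}
[(np.float64(1.57), np.float64(1.02), np.float64(-0.85)), (np.float64(1.15), np.float64(0.37), np.float64(-0.01)), (np.float64(1.14), np.float64(0.11), np.float64(0.0)), (np.float64(1.14), np.float64(-0.14), np.float64(-0.01)), (np.float64(1.13), np.float64(-0.4), np.float64(0.0)), (np.float64(1.12), np.float64(-0.66), np.float64(-0.0)), (np.float64(1.52), np.float64(-1.33), np.float64(-0.86))]
[(np.float64(1.27), np.float64(1.01), np.float64(-0.85)), (np.float64(0.88), np.float64(0.32), np.float64(0.18)), (np.float64(0.93), np.float64(0.11), np.float64(0.03)), (np.float64(0.91), np.float64(-0.14), np.float64(0.07)), (np.float64(0.91), np.float64(-0.39), np.float64(0.05)), (np.float64(0.92), np.float64(-0.65), np.float64(0.01)), 
[... 5169 characters left out ...]
 'q': array([-1.44701286e+00,  5.33218226e-02,  1.61417589e+00, -1.37136259e-05,
        1.47600951e+00, -1.18970983e-01]), 'joint_velocities': array([ 0.00045857, -0.00100889, -0.00387332,  0.00035194,  0.00091438,
       -0.00148846]), 'joint_efforts': array([ 1.37219122e-04, -3.94906676e+01, -3.71362710e+01, -1.06962116e-04,
        3.93992013e-03, -6.25067955e-06]), 'tool_pos': array([ 0.15017854, -0.60609651,  0.23015529]), 'orientation': array([ 9.92642289e-01,  1.21080011e-01, -9.12884466e-06, -9.57264314e-04]), 'force': array([ 0.84999471,  0.12646963, -0.60131353]), 'wrist_torque': array([ 0.02674902, -0.0042636 ,  0.03846802]), 'grasp_force': 0.0, 'grip_width': 0.08543373449920796}
```

View pics/top0.png

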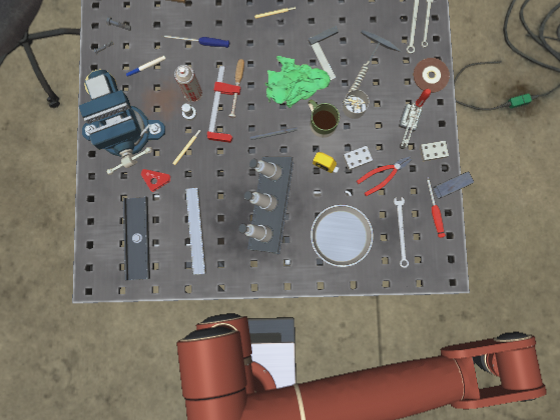

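View pics/side0.png

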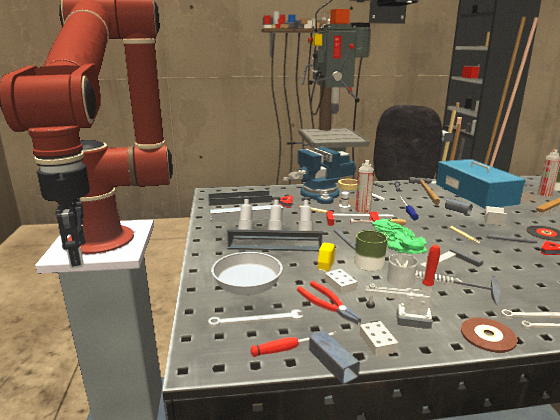

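The top view shows the channel at (137,238), the tube at (195,231), and the rack at (268,203) with jack caps at about (262,168), (255,199) and (248,231). The pan is at (342,235). The side view agrees: the jacks lean to +y, towards the tube.

```bash
cat > seg.py <<'E'
from h import *
W=np.load("/tmp/top.npy")
def box(u0,u1,v0,v1,z0,z1):
    P=W[v0:v1,u0:u1].reshape(-1,3); P=P[~np.isnan(P[:,0])]; return P[(P[:,2]>z0)&(P[:,2]<z1)]
def rect(n,P):
    c,s,a=cv2.minAreaRect((P[:,:2]*1000).astype(np.float32)); print(n,np.round(c,1),np.round(s,1),round(a,2),"z",np.round(np.median(P[:,2]),4),len(P))
rect("channel",box(115,160,188,288,.018,.045)); rect("tube",box(178,215,180,282,.022,.05))
P=box(300,385,195,275,.027,.06); (c,r)=cv2.minEnclosingCircle((P[:,:2]*1000).astype(np.float32)); print("pan",c,r)
print("table z",np.median(W[290:296,200:300,2]))
# rack plate, RANSAC plane; normal tilts 31.5 deg to +y side
S=np.load("/tmp/side.npy")
P=box(232,300,150,260,.008,.2); 
Q=S.reshape(-1,3); Q=Q[~np.isnan(Q[:,0])]
lo,hi=P.min(0),P.max(0); print("rackbox",lo,hi)
Q=Q[((Q>[lo[0],lo[1],.01])&(Q<[hi[0],hi[1],.2])).all(1)]
rng=np.random.default_rng(0);best=0
for _ in range(3000):
    a,b,c=P[rng.integers(len(P),size=3)]; n=np.cross(b-a,c-a); 
    if np.linalg.norm(n)<1e-6: continue
    n/=np.linalg.norm(n); n*=np.sign(n[2])
    if abs(n[2]-np.cos(np.radians(31.5)))>.06 or n[1]<.2: continue
    k=(abs((P-a)@n)<.004).sum()
    if k>best: best=k;N=n;A=a
I=P[abs((P-A)@N)<.005]; m=I.mean(0); N=np.linalg.svd(I-m)[2][2]; N*=np.sign(N[2]); print("plane",N,m,np.degrees(np.arccos(N[2])),best,len(P))
ey=np.cross([0,0,1],N);ey/=np.linalg.norm(ey); ex=np.cross(ey,N)
loc=(I-m)@np.c_[ex,ey]
rect("plate local",np.c_[loc,I[:,2]])
print("ex",ex,"ey",ey)
for nm,C in(("top",P),("side",Q)):
    L=(C-m)@np.c_[ex,ey,N]
    hgh=L[:,2]
    for k,(l,hh) in enumerate(((-.146,-.05),(-.05,.05),(.05,.146))):
        for z0,z1 in((.04,.06),(.06,.07),(.075,.095),(.095,.125)):
            T=C[(L[:,1]>l)&(L[:,1]<hh)&(hgh>z0)&(hgh<z1)]; t=L[(L[:,1]>l)&(L[:,1]<hh)&(hgh>z0)&(hgh<z1)]
            if len(T)>3: print(nm,k,z0,len(T),"xyz",T.mean(0).round(4),"loc",t.mean(0).round(4),t.min(0).round(3),t.max(0).round(3))
E
python3 seg.py
```

```text
channel [487.9 307.7] [ 96.4 278.6] 85.87 z 0.0259 399
tube [490.6 128.6] [259.9  36.2] 4.99 z 0.0346 1038
pan (464.4803161621094, -312.8894348144531) 95.57616424560547
table z nan
rackbox [ 0.40154116 -0.18575766  0.0080038 ] [0.73554724 0.01659181 0.14408162]
plane [0.0914392  0.5199059  0.84931545] [ 0.56028966 -0.10635554  0.04409419] 31.862708350334966 1508 3282
plate local [13.3 -4.2] [116.5 290.4] 0.52 z 0.0483 1697
ex [ 0.14711657  0.83647681 -0.52788566] ey [-0.98488354  0.17321781  0.        ]
top 0 0.04 55 xyz [ 0.6601 -0.0975  0.0847] loc [ 0.0006 -0.0967  0.0482] [-0.01  -0.122  0.04 ] [ 0.133 -0.076  0.058]
top 0 0.06 32 xyz [ 0.6612 -0.0901  0.0998] loc [-0.001  -0.0965  0.065 ] [-0.009 -0.118  0.06 ] [ 0.014 -0.082  0.07 ]
top 0 0.075 89 xyz [ 0.6647 -0.0741  0.1124] loc [ 0.0063 -0.0972  0.0843] [-0.008 -0.116  0.075] [ 0.024 -0.081  0.095]
top 0 0.095 67 xyz [ 0.6701 -0.0549  0.1326] loc [ 0.0125 -0.0993  0.112 ] [ 0.    -0.112  0.098] [ 0.027 -0.088  0.12 ]
top 1 0.04 58 xyz [ 0.5662 -0.0825  0.0876] loc [-0.0022 -0.0016  0.0499] [-0.017 -0.022  0.04 ] [0.015 0.014
[... 1546 characters left out ...]
1 0.075 40 xyz [ 0.5707 -0.0624  0.1138] loc [ 0.0015 -0.0026  0.083 ] [-0.008 -0.018  0.075] [0.012 0.013 0.095]
side 1 0.095 38 xyz [ 0.5738 -0.0468  0.1293] loc [ 0.0068 -0.003   0.1045] [-0.003 -0.014  0.095] [0.022 0.008 0.112]
side 2 0.04 71 xyz [ 0.4757 -0.0663  0.0882] loc [-0.0022  0.0903  0.0505] [-0.011  0.073  0.04 ] [0.018 0.111 0.06 ]
side 2 0.06 35 xyz [ 0.4773 -0.058   0.1   ] loc [-0.0013  0.0901  0.0651] [-0.013  0.074  0.061] [0.012 0.108 0.07 ]
side 2 0.075 40 xyz [ 0.4788 -0.0454  0.113 ] loc [0.0027 0.0908 0.0828] [-0.007  0.075  0.075] [0.013 0.109 0.093]
side 2 0.095 42 xyz [ 0.4809 -0.0295  0.1293] loc [0.0077 0.0915 0.1051] [-0.004  0.079  0.096] [0.02  0.105 0.113]
```

```bash
cat >> seg.py <<'E'
print("=====")
from scipy.optimize import least_squares
A=np.concatenate([P,Q]); L=(A-m)@np.c_[ex,ey,N]
for k,ly in enumerate((-.0975,-.003,.0907)):
    s=(abs(L[:,1]-ly)<.03)&(abs(L[:,0])<.035)
    B=L[s&(L[:,2]>.038)&(L[:,2]<.066)]; C=L[s&(L[:,2]>.103)&(L[:,2]<.111)]; T=L[s&(L[:,2]>.106)]
    def ax(p): 
        d=np.array([p[2],p[3],1]); return np.array([p[0],p[1],.05]),d/np.linalg.norm(d)
    def r(p):
        o,d=ax(p); f=lambda X,R:(np.linalg.norm(np.cross(X-o,d),axis=1)-R)
        cc=(L[s&(L[:,2]>.108)]-o); lat=np.cross(cc,d)
        return np.r_[f(B,.019),np.maximum(f(C,.014),0)]
    q=least_squares(r,[0,ly,.05,0],loss="soft_l1",f_scale=.001).x; o,d=ax(q)
    M=np.c_[ex,ey,N]; D=M@d; O=m+M@o
    base=O-D*(o[2]/d[2])
    print(k,"lean",np.degrees(np.arccos(D[2])),"D",D.round(3),"base",base.round(4),"cap",(base+.112*D).round(4),"capmean",T.mean(0).round(4), "loc cap",(o+d*.062).round(4),len(B))
P=box(122,153,194,283,.02,.04); P=P[abs(P[:,1]-np.median(P[:,1]))<.05]; rect("channel",P); print(np.percentile(P,[1,50,99],0))
P=box(122,153,194,283,-.005,.016); rect("chfloor",P)
E
python3 seg.py | sed -n '/=====/,$p'
cat >> h.py <<'E'
def att(z,y):
    z=np.array(z,float);z/=np.linalg.norm(z); y=np.array(y,float); y-=z*(y@z); y/=np.linalg.norm(y)
    return Rn.from_matrix(np.c_[np.cross(y,z),y,z]).as_quat()
def tilt(yaw,el,s=1):
    """tool pointing horizontally along yaw(deg), el deg below horizontal; y horizontal"""
    a,e=np.radians([yaw,el]); return att([np.cos(a)*np.cos(e),np.sin(a)*np.cos(e),-np.sin(e)],[-s*np.sin(a),s*np.cos(a),0])
E
python3 - <<'E'
from h import *
def t(n,p,q):
    r=bot.inverse_kinematics(p,q); print(n,None if r is None else np.round(r,2))
for s in(1,-1):
    for c in((.667,-.057,.132),(.481,-.025,.132)):
        t(("push",s),c,tilt(-100,54,s)); t(("grasp",s),np.array(c)+[0,-.03,-.04],tilt(80,71,s))
    for x in(.41,.57):
        for yaw in(90,60,30,0): t(("chan",s,x,yaw),(x,.308,.055),tilt(yaw,36,s))
    for yaw in(90,45,0,-45,-90): t(("pan",s,yaw),(.464,-.313,.055),tilt(yaw,36,s))
    t(("tube",s),(.49,.129,.01),att([0,0,-1],[0,s,0])); t(("tube2",s),(.49,.308,.125),att([0,0,-1],[0,s,0]))
E
```

```text
=====
0 lean 33.20315931288937 D [0.085 0.541 0.837] base [ 0.66   -0.1142  0.0381] cap [ 0.6695 -0.0536  0.1319] capmean [ 0.0112 -0.0988  0.1119] loc cap [ 0.0139 -0.0984  0.112 ] 185
1 lean 34.13413789117588 D [0.099 0.552 0.828] base [ 0.5653 -0.0985  0.0387] cap [ 0.5764 -0.0366  0.1314] capmean [ 0.0113 -0.0047  0.1116] loc cap [ 0.0146 -0.0038  0.112 ] 180
2 lean 33.375107885453005 D [0.081 0.544 0.835] base [ 0.4734 -0.0813  0.0381] cap [ 0.4825 -0.0204  0.1316] capmean [0.0116 0.0901 0.1116] loc cap [0.0143 0.0915 0.112 ] 184
channel [475.  314.4] [249.   65.1] 0.52 z 0.0258 197
[[0.35311909 0.28307623 0.02015026]
 [0.47601297 0.34033637 0.02575035]
 [0.59657874 0.34751878 0.03521463]]
chfloor [475.1 309.6] [272.5  95.1] 0.75 z 0.0037 2157
('push', 1) [ 0.04  0.36  1.53 -0.62  1.44  0.36]
('grasp', 1) [-0.38  0.3   1.6   0.34  1.32  2.84]
('push', 1) [ 0.12 -0.03  1.97 -0.6   1.44  0.45]
('grasp', 1) [-0.45 -0.13  2.06  0.33  1.32  2.76]
('chan', 1, 0.41, 90) [ 0.02 -0.04  2.26  1.05  1.19  2.6 ]
('chan', 1, 0.41, 60) [ 0.13 -0.34  2.51  1.25  0.75  2.91]
('chan', 1, 0.41, 3
[... 729 characters left out ...]
0.38]
('chan', -1, 0.41, 90) [ 0.02 -0.04  2.26  1.05  1.19 -0.54]
('chan', -1, 0.41, 60) [ 0.13 -0.34  2.51  1.25  0.75 -0.23]
('chan', -1, 0.41, 30) None
('chan', -1, 0.41, 0) None
('chan', -1, 0.57, 90) [ 0.01  0.3   1.88  1.04  1.22 -0.51]
('chan', -1, 0.57, 60) [ 0.08  0.08  2.13  1.29  0.76 -0.32]
('chan', -1, 0.57, 30) [ 0.3  -0.03  2.25  1.62  0.18 -0.18]
('chan', -1, 0.57, 0) None
('pan', -1, 90) [-0.96  0.55  1.53  0.5   1.87 -1.02]
('pan', -1, 45) [-1.13  0.27  1.91  0.87  1.46 -0.69]
('pan', -1, 0) [-1.11 -0.1   2.32  1.23  0.88 -0.37]
('pan', -1, -45) None
('pan', -1, -90) None
('tube', -1) [ 0.11  0.02  2.04 -0.    1.07  1.68]
('tube2', -1) [ 0.43  0.03  1.82 -0.    1.29  2.  ]
```

```bash
cat >> h.py <<'E'
lean=np.radians(34.5); hz=np.array([.170,.985,0]); ey=np.array([-.985,.172,0])
AX=np.sin(lean)*hz+np.cos(lean)*np.array([0,0,1])
CAP=np.array([[.6690,-.0545,.132],[.5757,-.0375,.132],[.4820,-.0215,.132]])
E
python3 - <<'E'
from h import *
q=att(-AX,ey)
if bot.inverse_kinematics(CAP[1]+.04*AX,q)[5]<-1: q=att(-AX,-ey)
bot.command_gripper(0)
for k in(2,1):
    bot.move_pose(CAP[k]+.03*AX,q)
    if k==2: bot.dwell(.2)
    f0=np.array(bot.sense()["force"]); print(k,f0,bot.sense()["clock"])
    for dd in(.003,.007):
        bot.movel(CAP[k]-dd*AX,max_speed=.15); bot.dwell(.15)
        s=bot.sense(); print(dd,"F",(np.array(s["force"])-f0)@AX,s["force"],"pos err",(s["tool_pos"]-CAP[k])@AX,s["clock"])
    bot.movel(CAP[k]+.03*AX,max_speed=.3)
E
```

```text
2 [-0.02128155  0.31431535 -0.45689247] 3.5583
0.003 F 9.905554833847757 [1.30868608 3.26443634 9.41003226] pos err -0.0005393998352410073 4.075
0.007 F 11.815240344861163 [ 1.07138739  5.06451703 10.53637859] pos err -0.0037728409662475364 4.475
1 [-0.18127811  0.44681261 -0.31186567] 5.2167
0.003 F 9.032125080235723 [1.04509307 3.86055391 8.19347993] pos err -0.0006865105542106616 5.7333
0.007 F 11.58430452341591 [ 0.54129267  5.12613369 10.49241199] pos err -0.003874280795516034 6.1333
```

```bash
cat >> h.py <<'E'
REL=55; H=.058; GD=.021
def zof(q): return Rn.from_quat(q).as_matrix()[:,2]
def pick(k):
    q=tilt(np.degrees(np.arctan2(hz[1],hz[0])),90-(REL-34.5),-1); z=zof(q)
    p=CAP[k]-(.112-H)*AX+GD*z
    bot.move_pose(p-.09*z,q); bot.movel(p,max_speed=.2); bot.command_gripper(.0)
    s=bot.sense(); print("grip",s["grip_width"],s["grasp_force"],s["force"],s["clock"])
    bot.movel(p+.05*AX,max_speed=.2); s=bot.sense(); print("lifted",s["grip_width"],s["grasp_force"],s["force"])
    bot.movel(p+.05*AX+np.array([0,0,.07]),max_speed=.3)
def place(t,yaw,low=.006):
    q=tilt(yaw,90-REL,-1); z=zof(q); p=np.array(t)+[0,0,H]+GD*z
    bot.move_pose(p+[0,0,.10],q); bot.movel(p+[0,0,.012],max_speed=.2); bot.dwell(.1)
    f0=bot.sense()["force"][2]
    for d in np.arange(.009,-low,-.0015):
        bot.movel(p+[0,0,d],max_speed=.05); f=bot.sense()["force"][2]-f0
        if f>3: break
    print("down",d,f,bot.sense()["clock"])
def release():
    q=np.array(bot.sense()["orientation"]); p=np.array(bot.sense()["tool_pos"])
    bot.command_gripper(.085); bot.movel(p-.10*zof(q)+[0,0,.03],max_speed=.25); print(bot.sense()["clock"])
E
python3 - <<'E'
from h import *
q=bot.sense()["orientation"]; k=0
bot.move_pose(CAP[k]+.03*AX,q); f0=bot.sense()["force"]
bot.movel(CAP[k]-.007*AX); bot.dwell(.15); s=bot.sense(); print("F",(s["force"]-f0)@AX,s["clock"])
bot.movel(CAP[k]+.03*AX,max_speed=.3)
bot.movel(CAP[k]+[0,-.03,.12],max_speed=.4)
bot.command_gripper(.085)
pick(0)
place((.464,-.313,.003),60)
im,W=cloud("side"); cv2.imwrite("pics/p1.png",cv2.resize(im[130:330,120:360,::-1],(720,600)))
E
```

```text
F 2.8991553249358515 7.425
grip 0.036495940932371955 59.52990174293518 [-2.06551379 -1.15079959  6.65883072] 10.9083
lifted 0.03667983898245841 61.041280925273895 [ 0.23447697 -0.42209956 -5.01176329]
down -0.0014999999999999979 7.978850205561615 15.6333
```

View pics/p1.png

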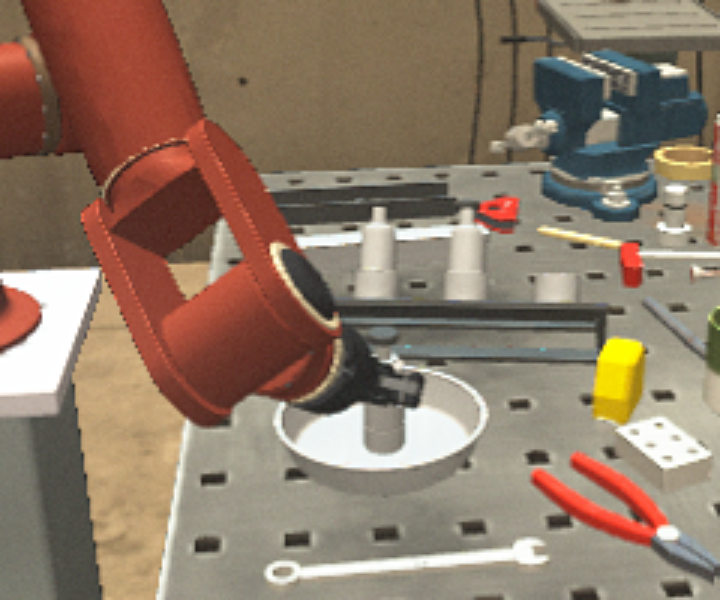

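The picture shows the soft jack, 2.9 N against about 11.7 N for the others, standing in the middle of the pan at (385,430) in the gripper.

Run:
```python
from h import *
release()
pick(1)
place((.557,.3155,.005),90)
for n in("side","top"):
    im,W=cloud(n); cv2.imwrite(f"pics/p2{n}.png",cv2.resize(im[130:330,120:360,::-1] if n=="side" else im[150:300,90:270,::-1],(720,600)))
```

```text
16.85
grip 0.03648444068670851 59.52165484428406 [-1.96503451 -1.20405379  5.93763393] 19.1667
lifted 0.03628388041255049 60.933276414871216 [ 0.03778893  0.32718279 -5.87922468]
down -0.0014999999999999979 9.159228426211909 23.9833
```

View pics/p2side.png

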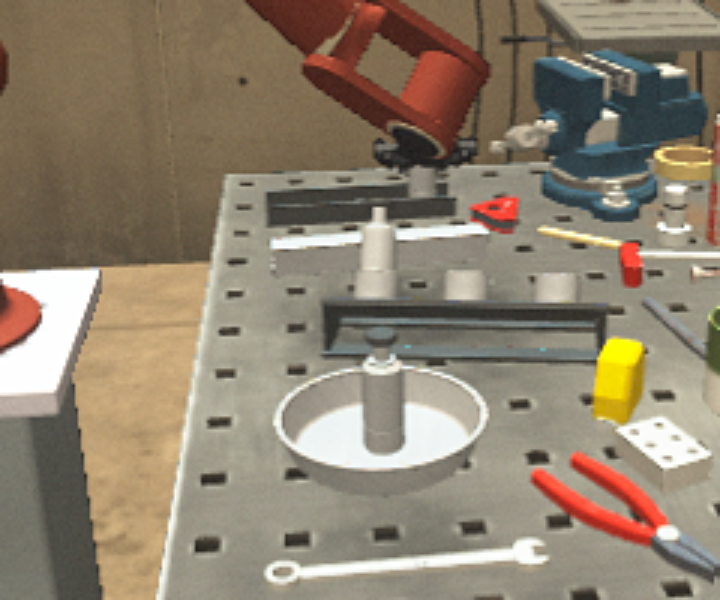

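The first jack stands free in the pan at (383,410), and the second is on the channel floor at (425,185). I'll continue with the third, then measure the caps and the tube.

Run:
```python
from h import *
release()
pick(2)
place((.395,.3155,.005),90)
release()
bot.movel(np.array(bot.sense()["tool_pos"])+[0,-.12,.10],max_speed=.4)
im,W=cloud("top"); np.save("/tmp/top2.npy",W); cv2.imwrite("pics/p3.png",cv2.resize(im[140:300,90:306,::-1],(800,592)))
P=W.reshape(-1,3); 
for x in(.395,.557):
    T=P[(abs(P[:,0]-x)<.04)&(abs(P[:,1]-.315)<.035)&(P[:,2]>.1)&(P[:,2]<.135)]; print(len(T),T.mean(0) if len(T) else 0,np.ptp(T,axis=0))
T=P[(abs(P[:,0]-.49)<.16)&(abs(P[:,1]-.13)<.05)&(P[:,2]>.022)&(P[:,2]<.05)]
print(cv2.minAreaRect((T[:,:2]*1000).astype(np.float32)),len(T),bot.sense()["clock"],bot.sense()["tool_pos"])
```

```text
25.25
grip 0.03625800315225258 59.533226788043976 [-1.86162184 -1.8395338   5.82701582] 27.6083
lifted 0.03635285728146868 60.732440650463104 [-0.30863095 -0.30671931 -6.53774267]
down -0.0014999999999999979 6.755583342879012 32.4083
33.575
76 [0.39751926 0.31645039 0.11645749] [0.02309215 0.02778062 0.01800578]
76 [0.55872331 0.31653446 0.11550806] [0.02635032 0.02696757 0.01221913]
((490.72283935546875, 128.4954833984375), (260.06817626953125, 36.36079788208008), 4.695669174194336) 785 34.1667 [0.39409373 0.13213777 0.23498134]
```

View pics/p3.png

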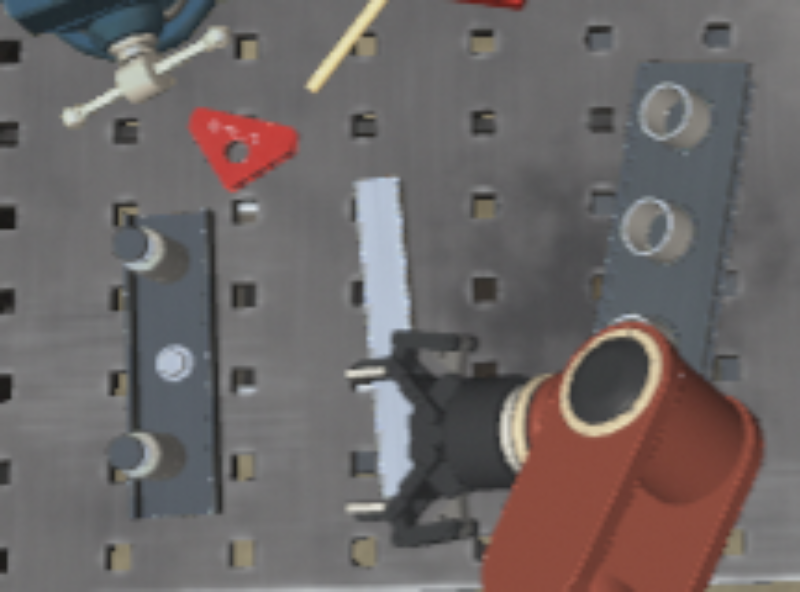

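Both firm jacks stand upright in the channel, with caps at (130,245) and (128,455). The tube hasn't moved.

Run:
```python
from h import *
a=np.radians(4.8); q=att([0,0,-1],[-np.sin(a),np.cos(a),0]); p=np.array([.4907,.1287,.007])
bot.move_pose(p+[0,0,.09],q); bot.movel(p,max_speed=.2); bot.command_gripper(0)
s=bot.sense(); print(s["grip_width"],s["grasp_force"],s["force"])
bot.movel(p+[0,0,.19],max_speed=.25); s=bot.sense(); print(s["grip_width"],s["force"],s["wrist_torque"])
t=np.array([.477,.3165,.117+.007]); q2=att([0,0,-1],[0,1,0])
bot.movel(t+[0,0,.07],q2,max_speed=.2); bot.movel(t+[0,0,.012],max_speed=.15); bot.dwell(.2)
f0=bot.sense()["force"][2]
for d in np.arange(.009,-.006,-.0015):
    bot.movel(t+[0,0,d],max_speed=.05); f=bot.sense()["force"][2]-f0
    if f>4: break
print(d,f,bot.sense()["clock"])
for n in("side",):
    im,W=cloud(n); cv2.imwrite("pics/p4.png",cv2.resize(im[160:260,190:330,::-1],(800,571)))
```

```text
0.033956786386559544 63.717548847198486 [-0.42882401  1.62862077  6.0882244 ]
0.03375935822562692 [-0.03209967 -0.41029954 -7.73447678] [ 0.07282653 -0.0154074   0.03229408]
1.734723475976807e-18 6.098785075806074 40.8
```

View pics/p4.png

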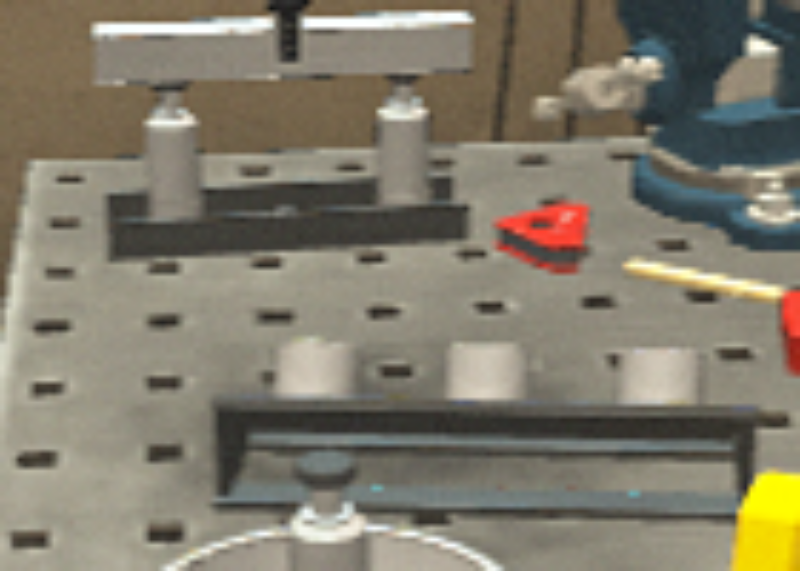

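The tube rests on both caps at (170,85) and (402,75). I'll release it and check.

Run:
```python
from h import *
bot.command_gripper(.085)
bot.movel(np.array(bot.sense()["tool_pos"])+[0,0,.12],max_speed=.2)
bot.movel(np.array(bot.sense()["tool_pos"])+[0,-.25,.03],max_speed=.4)
im,W=cloud("top"); P=W.reshape(-1,3)
T=P[(abs(P[:,0]-.477)<.16)&(abs(P[:,1]-.3165)<.06)&(P[:,2]>.14)&(P[:,2]<.17)]
print(cv2.minAreaRect((T[:,:2]*1000).astype(np.float32)),len(T),np.polyfit(T[:,0]-.477,T[:,2],1),bot.sense()["clock"])
im,W=cloud("side"); cv2.imwrite("pics/p5.png",cv2.resize(im[130:330,170:450,::-1],(800,571)))
```

```text
((476.91729736328125, 316.0071105957031), (259.6878662109375, 39.62688446044922), 0.03082011453807354) 1274 [-0.00187572  0.1509518 ] 42.9833
```

View pics/p5.png

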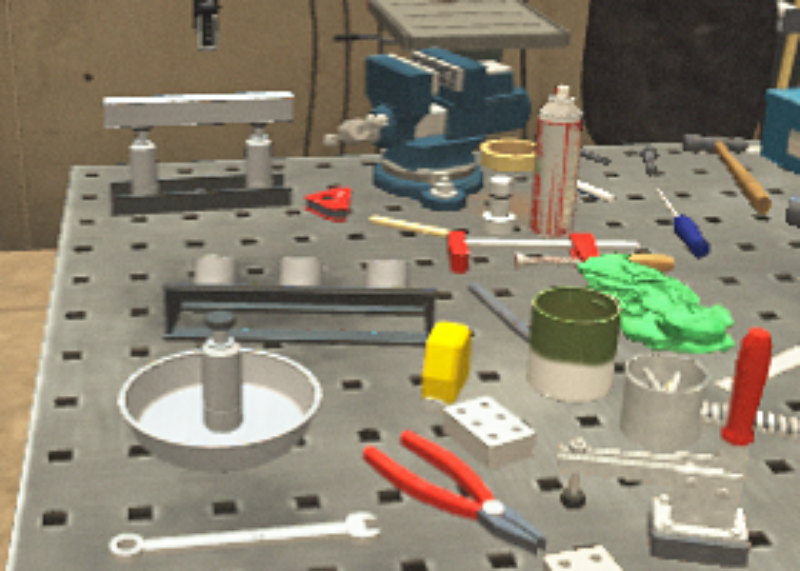

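The picture shows the tube level on the two jacks at (200,110), the soft jack in the pan at (220,380), and the gripper clear of everything.

```bash
python3 -c "
from bench import bot
bot.dwell(.5);print(bot.finish_job())"
```

```text
the job is handed in; nothing more can be done
None
```

The job is handed in at about 43 s of the 72 s allowed: the soft jack (2.9 N against about 11.7 N for the other two) is in the pan, the two firm jacks stand in the channel, and the tube lies level on their caps; the judge's verdict was not shown.

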